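# Free the bolted door of a control cabinet

### The job

The small grey control cabinet lies on its back on the bench with its pair of doors facing up. Swing the active door (the left one, whose lap covers the joint between the doors) right open until it stands about upright and leave it standing, and only then draw the flush bolt that it was hiding on the other door fully back towards you. Leave the other door lying shut.

Things in the scene. Friction and masses are not known exactly. Their poses are not given: they have to be found in the camera images.
- cabinet: Grey sheet-metal cabinet fixed on its back: 160 mm in its x (away from the robot), 270 in y (left), 112 high with the doors. Origin: centre of its underside. Two doors lie on top, hinged on the outer left and right edges (axes along x at y = +135 and -135, z = 80 mm); they open up and outward. The left one is active: its 4 mm thick lap reaches to y = -60. Both have the same bar handle.
- active_handle (a point): Centre of the active door's round steel bar handle, 10 mm thick, 100 long, along the cabinet's x, 40 off the door's face on posts 84 apart. Shut: at cabinet y = -30, z = 152 mm (the other door's is 75 further right). Turns with the door: its x along bar and hinge, y towards the hinge, z out of the door's face; the hinge axis lies at y = +165, z = -72 mm in it. The lap ends 30 mm beyond the bar.
- active_door (a joint): Opening angle of the active (left) door, rad: 0 shut, 1.57 upright, 1.9 at its stop. The door weighs 0.2 kg; its hinge is stiff (0.3 N m), so it stays at any angle it is left at. About 3 to 4 N at the handle open it.
- bolt_lug (a point): Centre of the flush bolt's dark steel lug, 14 mm (x) x 18 (y) x 14 high; shot, it is at cabinet x = -5, y = -25, z = 100 mm. It stands on an aluminium housing (24 wide, 116 long, top 7 mm below this point) in a 60 mm wide rebate of the passive door, under the active door's lap until that opens. Free along x to both ends; rebate wall 26 mm to its right, 20 higher than the housing; left side open.
- flush_bolt (a joint): Travel of the flush bolt, m: 0 to 0.003 when shot into the keeper on the cabinet's far end, 0.035 at its stop when fully drawn. Drawn by moving the lug along the cabinet's -x, towards the robot; sliding friction about 2.5 N, no spring, it stays where it is left.

How it is judged:
By the outcome, as a careful person would: the job done as asked, in the order asked, and still so for the second after the job is handed in, with the robot touching nothing.
It also fails if it takes over 42 s, if anything falls off the work surface, if the arm or the gripper's body presses on something with over 40 N, if the wrist force passes 120 N, or if a joint passes its speed limit or range.

### The arm

A 6-joint arm with a two-finger parallel gripper is mounted at the origin on a cart in front of the work surface, level with it; the furniture and walls round the work are solid. World frame = base frame: x ahead of the robot, y to its left, z up, the work surface at z = 0. Lengths are in m, angles in rad, forces in N, time in s.
With the tool pointing down it reaches from about 0.375 to 0.925 m from the base axis. Payload 5.7 kg.
Tool frame: the origin (TCP) lies on the centre line of the jaws, within the pads' length; the fingertips stand 25 mm ahead of it and the grasp point (between the pads) lies 6 mm ahead of it (manip.nose_length is the distance from the TCP to the fingertips, in m); z points along the fingers, y is the line along which they close (so a half turn about z gives the same grasp; the last joint's range is limited). The gripper opens to 85 mm and grips with 20 to 120 N. Pads are 22 mm wide; open, the fingers measure 114 mm over their backs; the gripper's body (76 mm by 85 mm) begins 54 mm behind the grasp point. The pads swing forward as they close: fully open they stand 13 mm farther back than shut.
Start: joints at [1.126, 0.359, 1.51, -0, 1.272, -0.115], TCP at [0.194, 0.568, 0.256] pointing down, gripper open.
Joint ranges: [-2.97, 2.97], [-1.01, 2.36], [0.21, 2.38], [-0.96, 4.11], [0.2, 2.71], [-2.98, 2.98]. Speed limits (rad/s): [2.39, 2.39, 3.14, 3.14, 3.14, 3.14].

### API

Orientations are given as [roll, pitch, yaw] about the fixed x, y, z axes, in that order (R = Rz(yaw) Ry(pitch) Rx(roll)).
In Python, from plant import manip, capture, recognise gives the robot as it stands.
- The arm moves only by the shell command python3 -m jog 'ROWS' [OPENING] [FORCE]. ROWS is JSON, a list of rows, each a list of 2 entries, a list of its own where there are three numbers: the shift along the tool's x, y, z in cm, then the turn, a rotation vector about the tool's x, y, z in rad. In form: [[[dx, dy, dz], [wx, wy, wz]], ...]. A call has exactly 10 rows; each row shifts and turns the commanded pose from where the row before left it, along the tool's axes as they then stand; what a row does not reach is not made up. A row lasts 1/8 s, in which the tool goes at most 62.5 mm and 10.7 degrees, less where a joint would pass 70% of its speed; a pose out of reach is approached as far as the arm can. A call is refused whole if a number of a shift passes 6.25 or a number of a turn 0.188, either way. A call with a gripper value outside its range is refused whole. OPENING is the opening, from 0 (shut) to 1 (fully open), set as the call begins (- or left out, the last holds). The fingers move at their own pace and stop on an object; FORCE is the grip in N (left out, the last holds). Time passes only in rows, so rows that do not move let the fingers close, or fill a call up. It gives the time, the measured TCP pose, the force, the opening and the grip force at its end, in the units of the state.
- manip.sense(): the state, without advancing time (a new reading comes with each control period).
- capture(name): name is "scene" or "top"; returns a dict with "pixels" (480x640x3 uint8, blue, green, red), "mtx" (3x3 intrinsics, pixels), "rvec" (rotation vector, rad) and "tvec" (3), from world to camera coordinates, as OpenCV has them. Camera axes: x right, y down, z forward; pixel columns grow to the right and rows downward; lengths in m; the calibration is good to about 2 mm. A picture is of the moment at which its call begins. There is no depth.
- manip.close_job(): hands the job in; it is judged then, once.
Trained networks look in the newest picture that a camera, given by its name, has taken for a name from the list of things; names that differ only in an ending like _2 or _b are one class to them, and where a whole thing is asked for, a point or a joint stands for the part that bears it (a point fixed in the world has none). Each returns a list of dicts, best first, with "confidence" (0 to 1); they miss things now and then, are a little off and sometimes report something else, mostly with a low value. They report only what shows in the picture. A call takes as long as a camera call.
- recognise(camera, label): "centre" ([x, y, z] in m, in world coordinates, good to about 4 mm: the middle of the surface that is visible of it).
The state is a dict: "t": time; "joint_positions": joint angles; "qvel": joint speeds; "effort": joint torques, N m; "ee_pos": TCP position; "tool_rot": TCP orientation; "wrist_force": force on the tool from outside, world axes, zero at the start; "wrist_torque": the same for the moment, N m; "opening": finger opening in m; "finger_force": force on a finger pad.
Only numpy, scipy, OpenCV 4.12 (cv2) and the standard library are available. Lean on these libraries where they do the work, as an engineer would, in place of code of your own. Each camera call takes 0.05 s, during which the arm holds its last target. There are 200 camera calls.

## Working session

There is one attempt and no reset: what is moved stays moved. The work goes in short steps, Python scripts to look and compute and a shell command to move; the robot and the scene stay as the last step left them, time stands still between calls to the robot, and variables do not carry over. Pictures are saved under pics/ and viewed, at most 10 in all, crops included, and the job is handed in when it is done.

```bash
mkdir -p pics; ls; cat > h.py <<'E'
import numpy as np,cv2
from plant import manip,capture,recognise
def shot(cam,name):
    c=capture(cam);cv2.imwrite('pics/'+name,c['pixels']);return c
def proj(c,P):
    return cv2.projectPoints(np.array(P,float).reshape(-1,1,3),c['rvec'],c['tvec'],c['mtx'],None)[0].reshape(-1,2)
E
python3 - <<'E'
from h import *
for cam in('top','scene'):
    c=shot(cam,cam+'1.png')
    R=cv2.Rodrigues(c['rvec'])[0];print(cam,'pos',(-R.T@np.array(c['tvec']).ravel()).round(3))
    for l in('cabinet','active_handle','bolt_lug'):
        for d in recognise(cam,l)[:3]:print(cam,l,np.round(d['centre'],4),round(d['confidence'],2),proj(c,d['centre']).round())
print(manip.sense())
E
```

```text
pics
top pos [ 0.33  -0.144  0.937]
top cabinet [ 0.425  -0.1724  0.1145] 0.83 [[341. 242.]]
top active_handle [ 0.4248 -0.1379  0.1099] 0.74 [[317. 243.]]
scene pos [ 0.189 -0.61   0.747]
scene cabinet [ 0.4095 -0.2091  0.1104] 0.94 [[324. 277.]]
scene active_handle [ 0.422  -0.1454  0.1098] 0.71 [[312. 245.]]
{'t': 0.4, 'joint_positions': array([ 1.12587792e+00,  3.58928780e-01,  1.51052549e+00, -1.21539142e-05,
        1.27249405e+00, -1.15093477e-01]), 'qvel': array([-0.00033785, -0.00055226, -0.00265849, -0.00129739, -0.00218817,
        0.0002843 ]), 'effort': array([-1.40476626e-03, -5.27019346e+01, -2.78615391e+01, -2.79872293e-04,
        6.05999463e-03, -2.99517365e-05]), 'ee_pos': array([0.19429038, 0.56756576, 0.25614217]), 'tool_rot': array([-3.14123801e+00, -2.93045601e-05,  2.81177130e+00]), 'wrist_force': array([-0.00542727,  0.28481892,  0.64983339]), 'wrist_torque': array([-0.01282854, -0.01068579, -0.00364188]), 'finger_force': 0.0, 'opening': 0.08547116901975614}
```

View pics/top1.png

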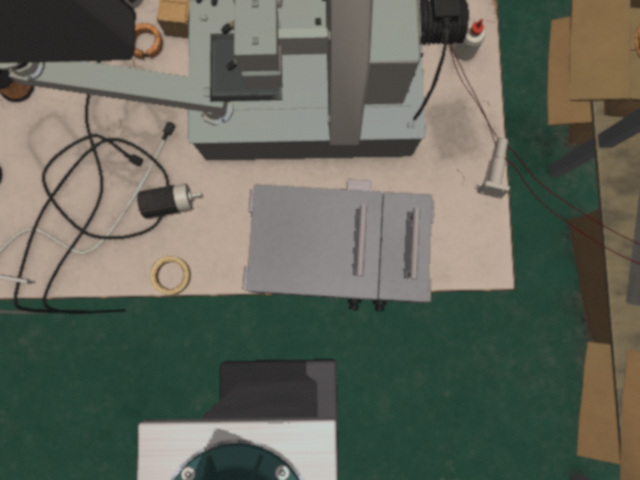

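View pics/scene1.png

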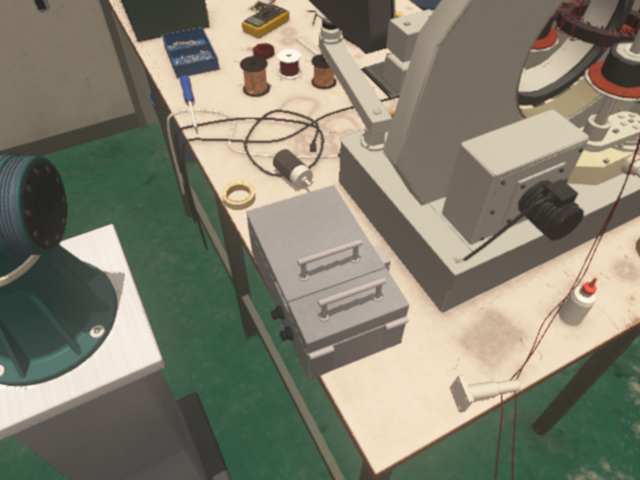

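The top view shows the cabinet with its active bar from (363,205) to (358,276) and its passive bar from (415,208) to (412,277). In the scene view the same bars run (300,264)-(361,242) and (320,302)-(382,284). A machine stands behind the cabinet. Next I fit the cabinet pose to these points.

```bash
cat >> h.py <<'E'
from scipy.spatial.transform import Rotation as Ro
from scipy.optimize import least_squares
def plan(way,n=10,start=None):
    "way: list of (pos, Rotation, nrows): print rows"
    s=manip.sense();p=np.array(s['ee_pos']) if start is None else start[0];R=Ro.from_euler('xyz',s['tool_rot']) if start is None else start[1]
    rows=[]
    for (P,Q,k) in way:
        rv=(R.inv()*Q).as_rotvec();p0=p;R0=R
        for i in range(1,k+1):
            Pi=p0+(np.array(P)-p0)*i/k;Ri=R0*Ro.from_rotvec(rv*i/k)
            rows.append([np.round(100*R.inv().apply(Pi-p),2).tolist(),np.round((R.inv()*Ri).as_rotvec(),3).tolist()]);p,R=Pi,Ri
    for i in range(0,len(rows),10):print(str(rows[i:i+10]).replace(' ',''))
    return p,R
E
python3 - <<'E'
from h import *
T=capture('top');S=capture('scene')
pts=[[.05,-.03,.152],[-.05,-.03,.152],[.05,-.105,.152],[-.05,-.105,.152]]
tp=[[363,206],[358,275],[415,209],[412,277]];sp=[[361,242],[300,264],[382,284],[320,302]]
tc=[[254,184],[432,194],[430,301],[246,291]]
cor=[[.08,.135,.112],[.08,-.135,.108],[-.08,-.135,.108],[-.08,.135,.112]]
def W(q,P):
    P=np.array(P);c,s=np.cos(q[2]),np.sin(q[2])
    return np.c_[q[0]+c*P[:,0]-s*P[:,1],q[1]+s*P[:,0]+c*P[:,1],P[:,2]]
f=lambda q:np.r_[(proj(T,W(q,pts))-tp).ravel(),(proj(S,W(q,pts))-sp).ravel(),(proj(T,W(q,cor))-tc).ravel()]
r=least_squares(f,[.42,-.17,0],x_scale=.01,loss='soft_l1')
print(r.x,f(r.x).reshape(-1,2).round(1).tolist())
print(W(r.x,[[0,-.03,.152],[0,.135,.08],[-.005,-.025,.1]]).round(4))
E
```

```text
[ 0.4257026  -0.17086824 -0.07389821] [[0.4, -1.3], [2.2, 0.2], [1.4, -1.6], [2.0, 1.1], [-0.0, -0.5], [-1.9, -1.0], [2.9, -4.3], [-1.0, 1.9], [-1.6, 0.0], [0.3, -0.0], [-0.9, 0.3], [-1.3, 0.0]]
[[ 0.4235 -0.2008  0.152 ]
 [ 0.4357 -0.0362  0.08  ]
 [ 0.4189 -0.1954  0.1   ]]
```

```bash
python3 - <<'E'
from h import *
q=lambda yaw:Ro.from_euler('xyz',[np.pi,0,yaw])
plan([([.42,.25,.31],q(2.95),10),([.4235,-.2008,.23],q(3.068),10)])
E
```

```text
[[[-3.16,-2.27,-0.54],[-0.0,-0.0,-0.014]],[[-3.13,-2.32,-0.54],[-0.0,-0.0,-0.014]],[[-3.1,-2.36,-0.54],[-0.0,-0.0,-0.014]],[[-3.07,-2.4,-0.54],[-0.0,-0.0,-0.014]],[[-3.03,-2.45,-0.54],[-0.0,-0.0,-0.014]],[[-3.0,-2.49,-0.54],[-0.0,-0.0,-0.014]],[[-2.96,-2.53,-0.54],[-0.0,-0.0,-0.014]],[[-2.93,-2.57,-0.54],[-0.0,-0.0,-0.014]],[[-2.89,-2.61,-0.54],[-0.0,-0.0,-0.014]],[[-2.86,-2.65,-0.54],[-0.0,-0.0,-0.014]]]
[[[-0.89,-4.42,0.8],[-0.0,0.0,-0.012]],[[-0.84,-4.43,0.8],[-0.0,0.0,-0.012]],[[-0.79,-4.44,0.8],[-0.0,0.0,-0.012]],[[-0.74,-4.45,0.8],[-0.0,0.0,-0.012]],[[-0.68,-4.46,0.8],[-0.0,0.0,-0.012]],[[-0.63,-4.46,0.8],[-0.0,0.0,-0.012]],[[-0.58,-4.47,0.8],[-0.0,0.0,-0.012]],[[-0.53,-4.48,0.8],[-0.0,0.0,-0.012]],[[-0.47,-4.48,0.8],[-0.0,0.0,-0.012]],[[-0.42,-4.49,0.8],[-0.0,0.0,-0.012]]]
```

```bash
python3 -m jog '[[[-3.2,-2.3,-0.54],[0,0,-0.014]],[[-3.1,-2.3,-0.54],[0,0,-0.014]],[[-3.1,-2.4,-0.54],[0,0,-0.014]],[[-3.1,-2.4,-0.54],[0,0,-0.014]],[[-3,-2.45,-0.54],[0,0,-0.014]],[[-3,-2.5,-0.54],[0,0,-0.014]],[[-3,-2.5,-0.54],[0,0,-0.014]],[[-2.9,-2.6,-0.54],[0,0,-0.014]],[[-2.9,-2.6,-0.54],[0,0,-0.014]],[[-2.9,-2.6,-0.54],[0,0,-0.014]]]' 0.6 25
python3 -m jog '[[[-0.9,-4.4,0.8],[0,0,-0.012]],[[-0.8,-4.4,0.8],[0,0,-0.012]],[[-0.8,-4.4,0.8],[0,0,-0.012]],[[-0.7,-4.45,0.8],[0,0,-0.012]],[[-0.7,-4.45,0.8],[0,0,-0.012]],[[-0.6,-4.5,0.8],[0,0,-0.012]],[[-0.6,-4.5,0.8],[0,0,-0.012]],[[-0.5,-4.5,0.8],[0,0,-0.012]],[[-0.5,-4.5,0.8],[0,0,-0.012]],[[-0.4,-4.5,0.8],[0,0,-0.012]]]'
python3 - <<'E'
from h import *
c=shot('scene','s2.png')
print(manip.sense()['joint_positions'])
q=lambda yaw:Ro.from_euler('xyz',[np.pi,0,yaw])
plan([([.4235,-.2008,.158],q(3.068),6)])
E
```

```text
t: 1.75
ee_pos: [0.4214, 0.2489, 0.3107]
tool_rot: [3.141, 0.0, 2.952]
wrist_force: [0.5, 1.0, -0.5]
opening: 0.0515
finger_force: 0.0
t: 3.0
ee_pos: [0.4248, -0.2026, 0.2303]
tool_rot: [-3.141, 0.001, 3.072]
wrist_force: [-0.3, -1.0, 0.7]
opening: 0.0508
finger_force: 0.0
[-0.59757831  0.20426899  1.81006884 -0.00368608  1.12383455 -2.09691819]
[[[0.04,0.12,1.2],[-0.001,0.0,0.001]],[[0.04,0.12,1.2],[-0.001,0.0,0.001]],[[0.04,0.12,1.2],[-0.001,0.0,0.001]],[[0.04,0.11,1.2],[-0.001,0.0,0.001]],[[0.04,0.11,1.2],[-0.001,0.0,0.001]],[[0.04,0.11,1.2],[-0.001,0.0,0.001]]]
```

View pics/s2.png

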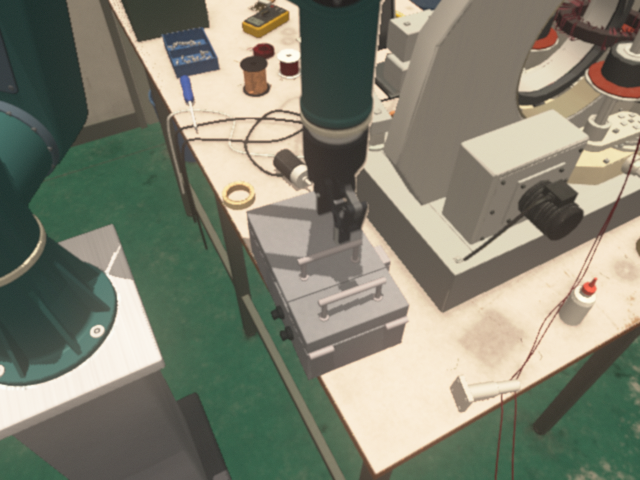

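The gripper, with its fingers at about (340,220), hangs over the active bar at about (330,255). Descend and close.

```bash
python3 -m jog '[[[0.05,0.1,1.2],[0,0,0]],[[0.05,0.1,1.2],[0,0,0]],[[0,0,1.2],[0,0,0]],[[0,0,1.2],[0,0,0]],[[0,0,1.2],[0,0,0]],[[0,0,1.2],[0,0,0]],[[0,0,0],[0,0,0]],[[0,0,0],[0,0,0]],[[0,0,0],[0,0,0]],[[0,0,0],[0,0,0]]]'
python3 -m jog '[[[0,0,0],[0,0,0]],[[0,0,0],[0,0,0]],[[0,0,0],[0,0,0]],[[0,0,0],[0,0,0]],[[0,0,0],[0,0,0]],[[0,0,0],[0,0,0]],[[0,0,0],[0,0,0]],[[0,0,0],[0,0,0]],[[0,0,0],[0,0,0]],[[0,0,0],[0,0,0]]]' 0 30
python3 - <<'E'
from h import *
# arc: tool tilt b(a), bar held d=0.006 ahead of TCP
s=manip.sense();yaw=-.0739;ex=np.array([np.cos(yaw),np.sin(yaw),0]);ey=np.array([-np.sin(yaw),np.cos(yaw),0])
R0=Ro.from_euler('xyz',s['tool_rot']);p0=np.array(s['ee_pos']);bar0=p0+R0.apply([0,0,.006])
way=[]
N=40
for i in range(1,N+1):
    a=1.6*i/N;b=min(.5*a,.7)
    # offset from hinge rotated about -x
    y=-.165*np.cos(a)+.072*np.sin(a);z=.165*np.sin(a)+.072*np.cos(a)
    bar=bar0+ey*(y+.165)+np.array([0,0,z-.072])
    R=Ro.from_rotvec(-ex*b)*R0
    way.append((bar-R.apply([0,0,.006]),R,1))
plan(way);print(R.apply([0,0,1]),way[-1][0],s['wrist_force'])
E
```

```text
t: 4.3
ee_pos: [0.4242, -0.1991, 0.1587]
tool_rot: [-3.141, 0.001, 3.072]
wrist_force: [-0.2, -0.1, 0.2]
opening: 0.0514
finger_force: 0.0
t: 5.55
ee_pos: [0.424, -0.1992, 0.1585]
tool_rot: [-3.141, 0.0, 3.072]
wrist_force: [-1.8, -4.9, 3.3]
opening: 0.0084
finger_force: 29.4
[[[-0.0,0.31,-0.65],[0.02,0.0,-0.0]],[[-0.0,0.33,-0.65],[0.02,0.0,-0.0]],[[-0.0,0.34,-0.64],[0.02,0.0,-0.0]],[[-0.0,0.35,-0.63],[0.02,0.0,-0.0]],[[-0.0,0.36,-0.63],[0.02,0.0,-0.0]],[[-0.0,0.38,-0.62],[0.02,0.0,-0.0]],[[-0.0,0.39,-0.61],[0.02,0.0,-0.0]],[[-0.0,0.4,-0.61],[0.02,0.0,-0.0]],[[-0.0,0.41,-0.6],[0.02,0.0,-0.0]],[[-0.0,0.42,-0.59],[0.02,0.0,-0.0]]]
[[[-0.0,0.44,-0.58],[0.02,0.0,-0.0]],[[-0.0,0.45,-0.57],[0.02,0.0,-0.0]],[[-0.0,0.46,-0.56],[0.02,0.0,-0.0]],[[-0.0,0.47,-0.55],[0.02,0.0,-0.0]],[[-0.0,0.48,-0.55],[0.02,0.0,-0.0]],[[-0.0,0.49,-0.54],[0.02,0.0,-0.0]],[[-0.0,0.5,-0.53],[0.02,0.0,-0.0]],[[-0.0,0.51,-0.52],[0.02,0.0,-0.0]],[[-0.0,0.52,-0.51],[0.02,0.0,-0.0]],[[-0.0,0.53,-0.5],[0.02,0.0,-0.0]]]
[[[-0.0,0.54,-0.49],[0.02,0.0,-0.0]],[[-0.0,0.55,-0.47],[0.02,0.0,-0.0]],[[-0.0,0.56,-0.46],[0.02,0.0,-0.0]],[[-0.0,0.57,-0.45],[0.02,0.0,-0.0]],[[-0.0,0.58,-0.44],[0.02,0.0,-0.0]],[[-0.0,0.59,-0.43],[0.02,0.0,-0.0]],[[-0.0,0.6,-0.42],[0.02,0.0,-0.0]],[[-0.0,0.61,-0.41],[0.02,0.0,-0.0]],[[-0.0,0.61,-0.39],[0.02,0.0,-0.0]],[[-0.0,0.62,-0.38],[0.02,0.0,-0.0]]]
[[[-0.0,0.63,-0.37],[0.02,0.0,-0.0]],[[-0.0,0.64,-0.36],[0.02,0.0,-0.0]],[[-0.0,0.64,-0.35],[0.02,0.0,-0.0]],[[-0.0,0.65,-0.33],[0.02,0.0,-0.0]],[[-0.0,0.66,-0.32],[0.02,0.0,-0.0]],[[-0.0,0.65,-0.31],[0.0,0.0,-0.0]],[[-0.0,0.66,-0.28],[0.0,0.0,0.0]],[[-0.0,0.67,-0.25],[0.0,0.0,0.0]],[[-0.0,0.68,-0.23],[0.0,0.0,0.0]],[[-0.0,0.69,-0.2],[0.0,0.0,0.0]]]
[-0.04745924 -0.64304413 -0.76435716] [0.44218291 0.04576317 0.2478671 ] [-1.75491645 -4.89604894  3.33197113]
```

```bash
python3 -m jog '[[[0,0.31,-0.65],[0.02,0,0]],[[0,0.33,-0.65],[0.02,0,0]],[[0,0.34,-0.64],[0.02,0,0]],[[0,0.35,-0.63],[0.02,0,0]],[[0,0.36,-0.63],[0.02,0,0]],[[0,0.38,-0.62],[0.02,0,0]],[[0,0.39,-0.61],[0.02,0,0]],[[0,0.4,-0.61],[0.02,0,0]],[[0,0.41,-0.6],[0.02,0,0]],[[0,0.42,-0.59],[0.02,0,0]]]'
```

```text
t: 6.8
ee_pos: [0.4273, -0.1572, 0.2173]
tool_rot: [-2.939, 0.001, 3.072]
wrist_force: [-0.7, -6.1, 1.5]
opening: 0.0087
finger_force: 29.2
```

```bash
python3 -m jog '[[[0,0.44,-0.58],[0.02,0,0]],[[0,0.45,-0.57],[0.02,0,0]],[[0,0.46,-0.56],[0.02,0,0]],[[0,0.47,-0.55],[0.02,0,0]],[[0,0.48,-0.55],[0.02,0,0]],[[0,0.49,-0.54],[0.02,0,0]],[[0,0.5,-0.53],[0.02,0,0]],[[0,0.51,-0.52],[0.02,0,0]],[[0,0.52,-0.51],[0.02,0,0]],[[0,0.53,-0.5],[0.02,0,0]]]'
python3 -c "
from h import *
print(manip.sense()['joint_positions'])"
```

```text
t: 8.05
ee_pos: [0.4322, -0.0956, 0.2556]
tool_rot: [-2.739, 0.002, 3.073]
wrist_force: [1.9, -5.3, 3.7]
opening: 0.0086
finger_force: 29.2
[-0.06513928  0.16339476  1.8700502  -0.44404319  1.14725658 -1.37349596]
```

```bash
python3 -m jog '[[[0,0.54,-0.49],[0.02,0,0]],[[0,0.55,-0.47],[0.02,0,0]],[[0,0.56,-0.46],[0.02,0,0]],[[0,0.57,-0.45],[0.02,0,0]],[[0,0.58,-0.44],[0.02,0,0]],[[0,0.59,-0.43],[0.02,0,0]],[[0,0.6,-0.42],[0.02,0,0]],[[0,0.61,-0.41],[0.02,0,0]],[[0,0.61,-0.39],[0.02,0,0]],[[0,0.62,-0.38],[0.02,0,0]]]'
python3 -c "
from h import *
print(manip.sense()['joint_positions'])"
```

```text
t: 9.3
ee_pos: [0.4378, -0.0241, 0.2672]
tool_rot: [-2.539, 0.004, 3.073]
wrist_force: [3.5, -4.2, 4.1]
opening: 0.009
finger_force: 29.4
[ 0.2227383   0.24738406  1.82052477 -0.59703022  1.31573535 -1.05167437]
```

```bash
python3 -m jog '[[[0,0.63,-0.37],[0.02,0,0]],[[0,0.64,-0.36],[0.02,0,0]],[[0,0.64,-0.35],[0.02,0,0]],[[0,0.65,-0.33],[0.02,0,0]],[[0,0.66,-0.32],[0.02,0,0]],[[0,0.65,-0.31],[0,0,0]],[[0,0.66,-0.28],[0,0,0]],[[0,0.67,-0.25],[0,0,0]],[[0,0.68,-0.23],[0,0,0]],[[0,0.69,-0.2],[0,0,0]]]'
python3 - <<'E'
from h import *
s=manip.sense();print(s['joint_positions'])
R=Ro.from_euler('xyz',s['tool_rot']);bar=np.array(s['ee_pos'])+R.apply([0,0,.006]);h=np.array([.4357,-.0362+.0015,.08])
d=bar-h;y=d[1]/np.cos(.074);print(y,d[2],np.hypot(y,d[2]),'angle',np.arctan2(d[2],-y)-np.arctan2(.072,.165))
shot('scene','s3.png')
E
```

```text
t: 10.55
ee_pos: [0.4431, 0.0466, 0.249]
tool_rot: [-2.442, 0.004, 3.074]
wrist_force: [5.7, -0.6, 5.1]
opening: 0.0088
finger_force: 30.2
[ 0.40341741  0.36167405  1.76148621 -0.62152636  1.41518944 -0.87196745]
0.0776321305595954 0.164444581265402 0.18184820043865013 angle 1.6004088995831274
```

View pics/s3.png

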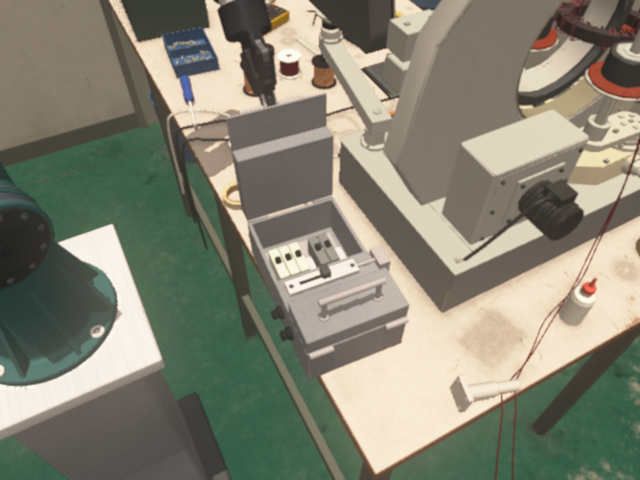

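The active door stands upright, with its top edge near (280,105). The lug shows at about (324,272) on the housing. Now I measure the lug and release the handle.

```bash
python3 -m jog '[[[0,0,0],[0,0,0]],[[0,0,0],[0,0,0]],[[0,0,0],[0,0,0]],[[0,0,0],[0,0,0]],[[0,0,-1],[0,0,0]],[[0,0,-1.5],[0,0,0]],[[0,0,-2],[0,0,0]],[[0,0,-2],[0,0,0]],[[0,0,-2],[0,0,0]],[[0,0,-2],[0,0,0]]]' 0.3
python3 - <<'E'
from h import *
for cam in('top','scene'):
    c=shot(cam,cam+'4.png')
    for d in recognise(cam,'bolt_lug')[:2]:print(cam,np.round(d['centre'],4),round(d['confidence'],2),proj(c,d['centre']).round())
    print('expected',proj(c,[.4189,-.1954,.1]))
a=cv2.imread('pics/top4.png')[160:310,240:440];b=cv2.imread('pics/scene4.png')[200:350,230:430]
cv2.imwrite('pics/c4.png',cv2.resize(np.hstack([a,b]),None,fx=2,fy=2,interpolation=cv2.INTER_CUBIC))
q=lambda yaw:Ro.from_euler('xyz',[np.pi,0,yaw])
plan([([.435,.03,.37],q(3.068),10),([.4428,-.1972,.25],q(3.068),10)])
E
```

```text
t: 11.85
ee_pos: [0.4459, 0.1145, 0.3298]
tool_rot: [-2.442, 0.001, 3.072]
wrist_force: [0.1, -0.4, 0.1]
opening: 0.0255
finger_force: 0.0
top [ 0.4236 -0.2001  0.1038] 0.53 [[359. 243.]]
expected [[355.91225757 246.90530498]]
scene [ 0.4202 -0.201   0.1024] 0.73 [[328. 273.]]
scene [ 0.4233 -0.0943  0.1076] 0.35 [[298. 224.]]
expected [[325.11344573 271.78001588]]
[[[0.05,-0.91,0.23],[-0.07,0.0,0.0]],[[0.05,-0.92,0.16],[-0.07,0.0,0.0]],[[0.05,-0.93,0.1],[-0.07,0.0,0.0]],[[0.05,-0.94,0.03],[-0.07,0.0,0.0]],[[0.05,-0.94,-0.03],[-0.07,0.0,0.0]],[[0.05,-0.93,-0.1],[-0.07,0.0,0.0]],[[0.05,-0.92,-0.16],[-0.07,0.0,0.0]],[[0.05,-0.91,-0.23],[-0.07,0.0,0.0]],[[0.05,-0.89,-0.29],[-0.07,0.0,0.0]],[[0.05,-0.87,-0.35],[-0.07,0.0,0.0]]]
[[[-0.24,-2.26,1.2],[-0.0,-0.0,-0.0]],[[-0.24,-2.26,1.2],[-0.0,-0.0,-0.0]],[[-0.24,-2.26,1.2],[-0.0,-0.0,-0.0]],[[-0.24,-2.26,1.2],[-0.0,-0.0,-0.0]],[[-0.24,-2.26,1.2],[-0.0,-0.0,-0.0]],[[-0.24,-2.26,1.2],[-0.0,-0.0,-0.0]],[[-0.24,-2.26,1.2],[-0.0,-0.0,-0.0]],[[-0.24,-2.26,1.2],[-0.0,-0.0,-0.0]],[[-0.24,-2.26,1.2],[-0.0,-0.0,-0.0]],[[-0.24,-2.26,1.2],[-0.0,-0.0,-0.0]]]
```

View pics/c4.png

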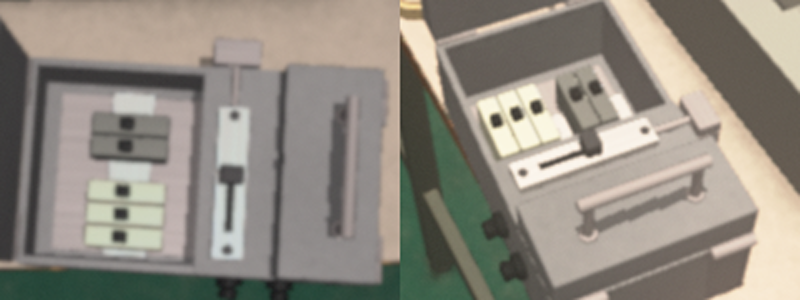

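The lug shows at (355.5,247.5) in the top view and (325,271.5) in the scene view. Both match my fit (0.419, -0.1955, 0.100), so I move over behind it.

```bash
python3 -m jog '[[[0.05,-0.9,0.23],[-0.07,0,0]],[[0.05,-0.9,0.16],[-0.07,0,0]],[[0.05,-0.95,0.1],[-0.07,0,0]],[[0.05,-0.95,0.03],[-0.07,0,0]],[[0.05,-0.95,-0.03],[-0.07,0,0]],[[0.05,-0.95,-0.1],[-0.07,0,0]],[[0.05,-0.9,-0.16],[-0.07,0,0]],[[0.05,-0.9,-0.23],[-0.07,0,0]],[[0.05,-0.9,-0.29],[-0.07,0,0]],[[0.05,-0.9,-0.35],[-0.07,0,0]]]' 0
python3 -m jog '[[[-0.24,-2.26,0],[0,0,0]],[[-0.24,-2.26,0],[0,0,0]],[[-0.24,-2.26,1.2],[0,0,0]],[[-0.24,-2.26,1.2],[0,0,0]],[[-0.24,-2.26,1.2],[0,0,0]],[[-0.24,-2.26,1.2],[0,0,0]],[[-0.24,-2.26,1.2],[0,0,0]],[[-0.24,-2.26,2],[0,0,0]],[[-0.24,-2.26,2],[0,0,0]],[[-0.24,-2.26,2],[0,0,0]]]'
python3 - <<'E'
from h import *
print(manip.nose_length)
q=lambda yaw:Ro.from_euler('xyz',[np.pi,0,yaw])
plan([([.4429,-.1973,.123],q(3.068),9)])
E
```

```text
t: 13.3
ee_pos: [0.4342, 0.0287, 0.3692]
tool_rot: [3.14, -0.001, 3.071]
wrist_force: [-0.2, 0.5, -0.2]
opening: 0.0001
finger_force: 0.0
t: 14.55
ee_pos: [0.4421, -0.1985, 0.2484]
tool_rot: [3.141, -0.001, 3.071]
wrist_force: [-0.1, -0.3, 0.4]
opening: 0.0007
finger_force: 0.0
0.025
[[[-0.01,0.01,1.39],[0.0,-0.0,0.0]],[[-0.01,0.01,1.39],[0.0,-0.0,0.0]],[[-0.01,0.01,1.39],[0.0,-0.0,0.0]],[[-0.01,0.01,1.39],[0.0,-0.0,0.0]],[[-0.01,0.01,1.39],[0.0,-0.0,0.0]],[[-0.01,0.01,1.39],[0.0,-0.0,0.0]],[[-0.01,0.01,1.39],[0.0,-0.0,0.0]],[[-0.01,0.01,1.39],[0.0,-0.0,0.0]],[[-0.01,0.01,1.39],[0.0,-0.0,0.0]]]
```

```bash
python3 -m jog '[[[-0.1,0.1,2.2],[0,0,0]],[[0,0,2.2],[0,0,0]],[[0,0,2.2],[0,0,0]],[[0,0,2],[0,0,0]],[[0,0,1.5],[0,0,0]],[[0,0,1],[0,0,0]],[[0,0,0.6],[0,0,0]],[[0,0,0.4],[0,0,0]],[[0,0,0.3],[0,0,0]],[[0,0,0],[0,0,0]]]'
python3 - <<'E'
from h import *
shot('scene','s5.png')
a=cv2.imread('pics/s5.png')[90:350,180:440]
cv2.imwrite('pics/c5.png',cv2.resize(a,None,fx=2.3,fy=2.3,interpolation=cv2.INTER_CUBIC))
E
```

```text
t: 15.8
ee_pos: [0.4443, -0.197, 0.1257]
tool_rot: [-3.141, 0.0, 3.072]
wrist_force: [-0.4, 0.7, 0.7]
opening: 0.0001
finger_force: 0.0
```

View pics/c5.png

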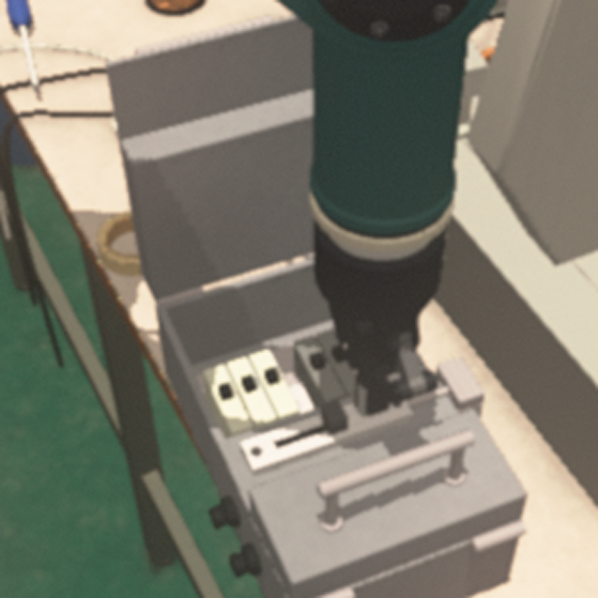

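The fingers are down just behind the lug, which shows at crop (335,412). The door still stands. Lower 3 mm and draw.

```bash
python3 -m jog '[[[0,0,0.3],[0,0,0]],[[0.4,0,0],[0,0,0]],[[0.4,0,0],[0,0,0]],[[0.4,0,0],[0,0,0]],[[0.4,0,0],[0,0,0]],[[0.4,0,0],[0,0,0]],[[0.4,0,0],[0,0,0]],[[0.4,0,0],[0,0,0]],[[0.4,0,0],[0,0,0]],[[0.4,0,0],[0,0,0]]]'
```

```text
t: 17.1
ee_pos: [0.408, -0.1944, 0.1227]
tool_rot: [-3.142, 0.0, 3.072]
wrist_force: [2.5, 1.0, 0.4]
opening: 0.0
finger_force: 1.3
```

```bash
python3 -m jog '[[[0.2,0,0],[0,0,0]],[[0.15,0,0],[0,0,0]],[[0.15,0,0],[0,0,0]],[[0.1,0,0],[0,0,0]],[[0.1,0,0],[0,0,0]],[[0.1,0,0],[0,0,0]],[[0,0,0],[0,0,0]],[[0,0,0],[0,0,0]],[[0,0,0],[0,0,0]],[[0,0,0],[0,0,0]]]'
```

```text
t: 18.35
ee_pos: [0.4012, -0.1941, 0.1227]
tool_rot: [-3.141, 0.002, 3.071]
wrist_force: [4.9, 4.2, -1.3]
opening: 0.0
finger_force: 2.7
```

```bash
python3 -m jog '[[[0.1,0,0],[0,0,0]],[[0.1,0,0],[0,0,0]],[[0.1,0,0],[0,0,0]],[[0,0,0],[0,0,0]],[[0,0,0],[0,0,0]],[[0,0,0],[0,0,0]],[[0,0,0],[0,0,0]],[[0,0,0],[0,0,0]],[[0,0,0],[0,0,0]],[[0,0,0],[0,0,0]]]'
```

```text
t: 19.6
ee_pos: [0.4009, -0.1943, 0.1233]
tool_rot: [-3.141, 0.007, 3.07]
wrist_force: [12.7, 5.2, -2.9]
opening: 0.0001
finger_force: 6.2
```

The bolt is at its stop: the force rises and nothing moves. Back off and rise.

```bash
python3 -m jog '[[[-0.6,0,0],[0,0,0]],[[-0.6,0,0],[0,0,0]],[[0,0,-1],[0,0,0]],[[0,0,-2],[0,0,0]],[[0,0,-3],[0,0,0]],[[0,0,-3],[0,0,0]],[[0,0,-3],[0,0,0]],[[0,0,-3],[0,0,0]],[[0,0,-3],[0,0,0]],[[0,0,0],[0,0,0]]]'
python3 - <<'E'
from h import *
c=shot('scene','s6.png');print(proj(c,[[.419,-.1955,.1],[.419-.035*.9973,-.1955+.0026,.1]]))
a=c['pixels'][90:350,180:440]
cv2.imwrite('pics/c6.png',cv2.resize(a,None,fx=2.3,fy=2.3,interpolation=cv2.INTER_CUBIC))
for d in recognise('scene','bolt_lug')[:2]:print(np.round(d['centre'],4),d['confidence'])
E
```

```text
t: 20.85
ee_pos: [0.41, -0.1953, 0.3052]
tool_rot: [-3.139, 0.004, 3.072]
wrist_force: [0.6, 0.5, 0.1]
opening: 0.0001
finger_force: 0.0
[[325.2019046  271.80233133]
 [304.03527535 279.2290603 ]]
[ 0.3852 -0.1962  0.104 ] 0.69
```

View pics/c6.png

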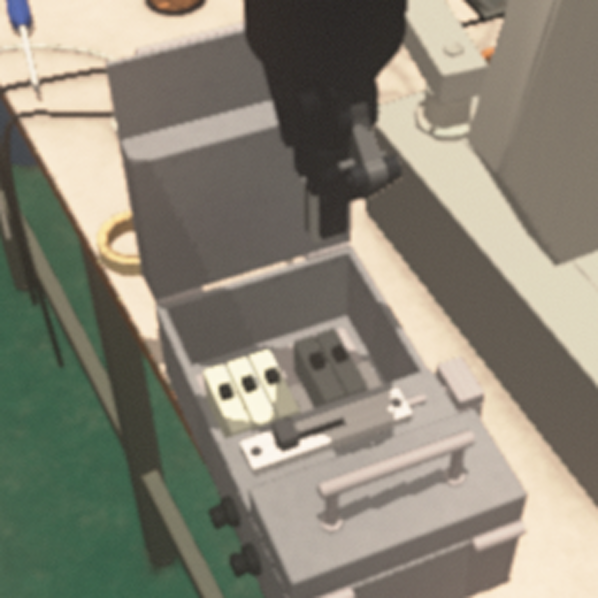

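The lug now sits at crop (286,432), which is image (304,278) and where it should be when fully drawn. The active door stands upright, the passive door lies shut, and the robot touches nothing.

```bash
python3 -c "
from plant import manip
print(manip.close_job())"
```

```text
the job is handed in; nothing more can be done
None
```

The active door was left standing upright at about 1.6 rad, then the flush bolt was drawn back to its stop with the other door still shut, and the job was handed in at about 21 s; no verdict came back.

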